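# Set sprung tweezers to the marked gap and hold

### The arm

A 6-joint arm with a two-finger parallel gripper is mounted at the origin on the work surface; the furniture and walls round the work are solid. World frame = base frame: x ahead of the robot, y to its left, z up, the work surface at z = 0. Lengths are in mm, angles in degrees, forces in N, time in s.
With the tool pointing down it reaches from about 300 to 850 mm from the base axis. Payload 4.2 kg.
Tool frame: the origin (TCP) lies on the centre line of the jaws, within the pads' length; the fingertips stand 14 mm ahead of it and the grasp point (between the pads) lies 5 mm behind it; z points along the fingers, y is the line along which they close (so a half turn about z gives the same grasp; the last joint's range is limited). The gripper opens to 91 mm and grips with 3 to 60 N. Pads are 32 mm wide; open, the fingers measure 118 mm over their backs; the gripper's body (76 mm by 178 mm) begins 60 mm behind the grasp point.
Start: joints at [67.494, 18.312, 89.639, -0, 72.044, -1.146], TCP at [209.432, 535.518, 227.976] pointing down, gripper open.
Joint ranges: [-177.97, 177.97], [-48.28, 115.42], [12.27, 149.76], [-77.06, 257.06], [2.81, 150.46], [-146.56, 146.56]. Speed limits (degrees/s): [147.25, 147.25, 180, 180, 180, 180].

### API

Orientations are given as [roll, pitch, yaw] about the fixed x, y, z axes, in that order (R = Rz(yaw) Ry(pitch) Rx(roll)).
In Python, from workcell import env gives the robot as it stands.
- The arm moves only by the tool arm_command, never from a script. Its argument "motion" is a list of rows, each an object with "offset": the shift along the tool's x, y, z in m, a list of three; "spin": the turn about the tool's z in rad. In form: [{"offset": [tx, ty, tz], "spin": spin}, ...]. A call has 1 to 5 rows; each row shifts and turns the commanded pose from where the row before left it, along the tool's axes as they then stand; what a row does not reach is not made up. A row lasts 1/8 s, in which the tool goes at most 62.5 mm and 10.7 degrees, less where a joint would pass 70% of its speed; a pose out of reach is approached as far as the arm can. A call with a gripper value outside its range is refused whole. "jaw" is the finger opening in m, from 0 to 0.0912, set as the call begins (left out, the last holds). The fingers move at their own pace and stop on an object; "newtons" is the grip in N (left out, the last holds). Time passes only in rows, so rows that do not move let the fingers close. It gives the time, the measured TCP pose, the force, the opening and the grip force at its end, in the units of the state.
- env.state(): the state, without advancing time (a new reading comes with each control period).
- env.grab_frame(name): name is "scene" or "top" or "wrist"; returns (picture, depth): 420x560x3 uint8, blue, green, red; 420x560 float32, mm along the optical axis (not along the pixel's ray), 0 where there is no reading.
- env.camera_model(name): a dict with "fx", "fy", "cx", "cy" (pixels), "eye" and "rotation" of the camera in the world; the wrist camera has in their place "hand_eye" (4x4, takes a point from camera to tool coordinates, whose origin is the TCP and whose axes are the flange's). Camera axes: x right, y down, z forward; pixel columns grow to the right and rows downward; lengths in mm; the calibration is good to about 2 mm. A picture is of the moment at which its call begins: read the wrist's pose just before it. camera_model takes no time and is no camera call.
- env.job_done(): hands the job in; it is judged then, once.
Trained networks look in the newest picture that a camera, given by its name, has taken for a name from the list of things; names that differ only in an ending like _2 or _b are one class to them, and where a whole thing is asked for, a point or a joint stands for the part that bears it (a point fixed in the world has none). Each returns a list of dicts, best first, with "score" (0 to 1); they miss things now and then, are a little off and sometimes report something else, mostly with a low value. They report only what shows in the picture. A call takes as long as a camera call.
- env.boxes_of(camera, target): "bbox" ([left, top, right, bottom] in pixels, round what is visible of it).
- env.pinpoint(camera, target): "location" ([column, row] in pixels: a listed point, or the origin of a listed thing).
The state is a dict: "time_s": time; "qpos": joint angles; "qvel": joint speeds; "effort": joint torques, N m; "ee_pos": TCP position; "ee_rot": TCP orientation; "force": force on the tool from outside, world axes, zero at the start; "torque": the same for the moment, N m; "gripper_width": finger opening in mm; "gripper_force": force on a finger pad.
Only numpy, scipy, OpenCV 4.12 (cv2) and the standard library are available. Lean on these libraries where they do the work, as an engineer would, in place of code of your own. Each camera call takes 0.05 s, during which the arm holds its last target. There are 200 camera calls.

### The job

On the bench stand, slide the black transport-lock knob fully back to its end stop at the pivot block, which frees the sprung tweezers. Then squeeze the two upright posts of the tweezers together until the tips are as far apart as the two raised lines on the plate right under them (not the spare plate farther out), without letting the tips pinch shut on the way, and hold that gap steady: finish while still holding it squeezed, so that I can tighten the nut. Leave the other things on the bench where they are.

Things in the scene. Friction and masses are not known exactly. Their poses are not given: they have to be found in the camera images.
- stand: Wooden base plate screwed to the bench, 290 x 96 x 10 mm, carrying the sprung tweezers. Origin: on its underside (bench height), midway between the two leg pivots. Its x axis points along the tweezers from the pivots to the tips, y to the left leg, z up. The base runs from x = -48 to x = +243 mm. The dark steel pivot block (36 x 46 mm, top at z = 44 mm, with a brass nut 18 mm across and 9 mm high on top) stands over the pivots at x = -32 to +4 mm.
- lock (a joint): Transport lock, a slide along the stand's axis: 0 = locked (knob at stand x = 65 mm, its block stands between the legs and keeps them from closing), grows as the knob slides back toward the pivots (stand -x); 0.045 m = end stop (knob at stand x = 20 mm). It starts between 0 and 0.008. Friction about 2 N; it stays where it is left.
- lock_grip (a point): Centre of the lock's black plastic knob, 66 mm above the bench. The knob is 24 mm along the stand's x, 16 mm across it (y), and reaches from 46 to 86 mm above the bench; it stands on a 10 mm stem over the legs, whose tops are 35 mm above the bench.
- leg_left_post (a point): Point on the axis of the left leg's squeeze post, 64 mm above the bench: an upright steel pin 10 mm in diameter that reaches from 35 to 85 mm above the bench, at stand x = 120 mm, y = +21 mm when open. With the tweezers open the two posts measure 52 mm over their outer sides. Squeeze the two posts from outside, along the stand's y.
- leg_right_post (a point): The same point on the right leg's post, at stand x = 120 mm, y = -21 mm when open.
- leg_left_tip (a point): Pointed lower end of the left leg's tip, 18 mm above the bench, at stand x = 170 mm, y = +22 mm when open (tips then 44 mm apart).
- leg_right_tip (a point): Pointed lower end of the right leg's tip, at stand x = 170 mm, y = -22 mm when open.
- leg_left (a joint): Left leg's hinge angle: 0 = open, grows as it is squeezed inward, at most 0.12 rad. The tip gap in mm is 44 - 170 x (left + right angle); the width over the outer sides of the posts in mm is 52 - 120 x (left + right angle). Each leg springs open; the squeeze on a post is 2.5 N when open and about 4.9 N at the wide gap, 6.3 N at the narrow gap.
- leg_right (a joint): Right leg's hinge angle, in the same sense: 0 = open, grows as it is squeezed inward.
- plate_narrow: Aluminium gauge plate 36 x 70 x 4 mm with two raised dark steel lines 18 mm apart, parallel to the stand's x. Origin: centre of its underside, 10 mm above the bench. Either this plate or plate_wide lies in the seat under the tips; the other lies in the spare seat at stand x = 215 mm. Both are fixed.
- plate_wide: The same kind of plate with lines 28 mm apart.
- seat (a point): Centre of the top of the seat under the tips (stand x = 170 mm, 14 mm above the bench): the plate lying here is the one that counts.
- jar: Bystander: small jar with a screw lid, 50 mm across, 62 mm high, behind the pivot end of the stand. Origin at its underside.
- key: Bystander: conical plaster key 30 x 30 x 19 mm, to the right of the stand's tip end. Origin at its underside.
- pencil: Bystander: pencil 160 mm long, lying beside the stand on its left. Origin at its underside.
- bowl: Bystander: small mixing bowl 123 mm across, 62 mm high, at the back right. Origin at its underside.
- can: Bystander: tin can 75 mm across, 100 mm high, on the right. Origin at its underside.
- mallet: Bystander: mallet 258 mm long, lying at the left front. Origin at its underside.

How it is judged (in metres and radians):
On the way, in this order (a step that is already met when the one before it is completed fails the run):
1. the lock knob is fully back at its end stop (value of joint lock above 0.0425 m), for 0.2 s.
2. the fingers hold the posts squeezed with the tips at the gap marked on the plate under them (value of joint lock above 0.0425 m and ((horizontal distance between plate_narrow and seat below 0.02 m and distance between leg_left_tip and leg_right_tip between 0.0155 and 0.0205 m) or (horizontal distance between plate_wide and seat below 0.02 m and distance between leg_left_tip and leg_right_tip between 0.0255 and 0.0305 m)) and contact force between the fingers and leg_left above 1 N and contact force between the fingers and leg_right above 1 N), for 1 s.
At the end, for the whole second after the job is handed in: The lock knob is within 2.5 mm of its end stop, the fingers press on both legs (over 1 N each), the distance between the tips equals the line spacing of the plate in the seat under them to within 2.5 mm (18 or 28 mm), and the legs are steady (all of step 2 and velocity of joint leg_left between -0.03 and 0.03 rad/s and velocity of joint leg_right between -0.03 and 0.03 rad/s); the arm keeps its last pose, push and grip.
It fails at once if the tips pinched shut (gap under 8 mm) (distance between leg_left_tip and leg_right_tip below 0.008 m).
It fails at once if a bystander moved by more than 25 mm (distance of any of jar, key, pencil, bowl, can, mallet from where it was at the start of the episode above 0.025 m).
It also fails if it takes over 40 s, if anything falls off the work surface, if the arm or the gripper's body presses on something with over 40 N, if the wrist force passes 120 N, or if a joint passes its speed limit or range.

## Working session

There is one attempt and no reset: what is moved stays moved. The work goes in short steps, Python scripts to look and compute and a tool call to move; the robot and the scene stay as the last step left them, time stands still between calls to the robot, and variables do not carry over. Pictures are saved under pics/ and viewed, at most 10 in all, crops included, and the job is handed in when it is done.

Besides the shell and the picture viewer there is one more tool, called by a JSON object that holds its "op" and its "data", one argument or row to a line. arm_command: Moves the arm, as the interface text tells. Its arguments: {"type":"object","properties":{"motion":{"type":"array"},"jaw":{"type":"number"},"newtons":{"type":"number"}},"required":["motion"]}

```bash
ls; mkdir -p pics; cat > h.py <<'E'
import numpy as np, cv2
from scipy.spatial.transform import Rotation as R
from workcell import env
def cam(name):
    m=env.camera_model(name)
    if 'hand_eye' in m:
        s=env.state(); T=np.eye(4); T[:3,:3]=R.from_euler('xyz',s['ee_rot'],degrees=True).as_matrix(); T[:3,3]=s['ee_pos']
        T=T@np.array(m['hand_eye']); return m,T[:3,:3],T[:3,3]
    return m,np.array(m['rotation']),np.array(m['eye'])
def at_z(c,px,z):
    m,Rm,e=c
    d=Rm@np.array([(px[0]-m['cx'])/m['fx'],(px[1]-m['cy'])/m['fy'],1])
    return e+d*(z-e[2])/d[2]
E
python3 - <<'E'
from h import *
print(env.state())
for n in ['top','scene']:
    c=cam(n); print(n,c[2],c[1].round(3).tolist())
    p,d=env.grab_frame(n); cv2.imwrite(f'pics/{n}0.png',p)
    for t,z in [('lock_grip',66),('leg_left_post',64),('leg_right_post',64),('leg_left_tip',18),('leg_right_tip',18),('stand',0),('plate_narrow',10),('plate_wide',10),('seat',14)]:
        for r in env.pinpoint(n,t)[:2]:
            print(n,t,round(r['score'],2),np.round(r['location'],1),at_z(c,r['location'],z).round(1))
E
```

```text
pics
{'time_s': 0.0, 'qpos': array([ 6.74952662e+01,  1.83527398e+01,  8.97054730e+01, -3.73855553e-04,
        7.20433671e+01, -1.14660809e+00]), 'qvel': array([ 0.01567241,  0.00308992,  0.02435625,  0.13767403, -0.05246779,
       -0.08735972]), 'effort': array([-7.91080583e-05, -4.12479651e+01, -2.31975335e+01,  7.26001686e-02,
        4.55787464e-02, -1.64054909e-04]), 'ee_pos': array([209.24071072, 535.07347631, 227.11556221]), 'ee_rot': array([-1.79898433e+02, -1.67732028e-03,  1.58641988e+02]), 'force': array([ 0.12786465, -0.27638215,  0.74959979]), 'torque': array([-0.03808804,  0.01468422,  0.00251216]), 'gripper_force': 0.0, 'gripper_width': 91.0357044183318}
top [ 359.23700017  -54.95680565 1568.4331082 ] [-174.543, -0.661, -90.914]Traceback (most recent call last):
  File "<stdin>", line 8, in <module>
  File "h.py", line 13, in at_z
    return e+d*(z-e[2])/d[2]
                        ~^^^
IndexError: invalid index to scalar variable.
```

```bash
sed -i "s/np.array(m\['rotation'\])/R.from_euler('xyz',m['rotation'],degrees=True).as_matrix()/" h.py
python3 - <<'E'
from h import *
for n in ['top','scene']:
    c=cam(n); print(n,c[2])
    p,d=env.grab_frame(n); cv2.imwrite(f'pics/{n}0.png',p)
    for t,z in [('lock_grip',66),('leg_left_post',64),('leg_right_post',64),('leg_left_tip',18),('leg_right_tip',18),('stand',0),('plate_narrow',10),('plate_wide',10)]:
        for r in env.pinpoint(n,t)[:2]:
            print(n,t,round(r['score'],2),np.round(r['location'],1),at_z(c,r['location'],z).round(1))
a,b=cv2.imread('pics/top0.png'),cv2.imread('pics/scene0.png')
cv2.imwrite('pics/both.png',np.hstack([cv2.resize(a,(400,300)),cv2.resize(b,(400,300))]))
E
```

```text
top [ 359.23700017  -54.95680565 1568.4331082 ]
top lock_grip 0.41 [281.3 194.9] [541.9 -94.3  66. ]
top lock_grip 0.4 [330.  190.5] [ 552.3 -230.3   66. ]
top leg_left_post 0.66 [265.9 202.9] [520.4 -51.2  64. ]
top leg_left_post 0.63 [276.  193.1] [547.4 -79.7  64. ]
top leg_right_post 0.56 [260.6 190.3] [555.9 -36.9  64. ]
top leg_left_tip 0.63 [245.  210.5] [504.3   9.   18. ]
top leg_right_tip 0.41 [241.5 197.8] [541.   18.6  18. ]
top leg_right_tip 0.41 [386.  218.1] [ 476.5 -394.4   18. ]
top stand 0.64 [299.1 190.2] [ 562.9 -148.1    0. ]
top plate_narrow 0.66 [230.  207.8] [513.5  52.3  10. ]
top plate_narrow 0.54 [263.6 203.7] [524.  -44.4  10. ]
top plate_wide 0.52 [243.1 209. ] [509.5  14.7  10. ]
scene [ 110.65212954 -883.492293   1061.12613097]
scene lock_grip 0.72 [290.1 193.9] [573.6 -17.8  66. ]
scene lock_grip 0.49 [294.2 216.3] [546.2 -93.9  66. ]
scene leg_left_post 0.64 [275.5 204.7] [522.2 -34.3  64. ]
scene leg_right_post 0.49 [287.5 199. ] [559.8 -29.8  64. ]
scene leg_left_tip 0.5 [263.2 213. ] [498.  -8.  18.]
scene leg_right_tip 0.46 [271.2 202.9] [533.7  16.2  18. ]
scene leg_right_tip 0.4 [308.4 248.5] [ 548.4 -169.6   18. ]
scene stand 0.85 [308.7 250.7] [ 553.2 -164.     0. ]
scene plate_narrow 0.55 [259.1 198.1] [514.8  54.8  10. ]
scene plate_wide 0.6 [268.  209.2] [518.7   5.6  10. ]
scene plate_wide 0.35 [393.9 292.9] [ 669.2 -373.3   10. ]
```

View pics/top0.png

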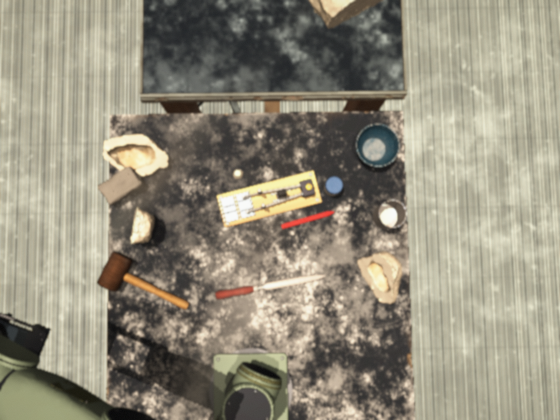

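The top view shows the stand running from its pivot block at about (307,187) to the plates at (235,207). The jar is at (334,186), the pencil at (307,220) and the key at (238,173). I'll move above it with the tool aligned.

```bash
cat >> h.py <<'E'
def plan(pts,yaws,p=None,rot=None):
    """rows from the current pose through pts with end yaw of each row"""
    s=env.state(); p=np.array(s['ee_pos'] if p is None else p); y=s['ee_rot'][2] if rot is None else rot
    for q,w in zip(pts,yaws):
        o=R.from_euler('xyz',[180,0,y],degrees=True).as_matrix().T@(np.array(q)-p)
        print((o/1000).round(4).tolist(), round(float(np.radians(-(w-y))),3)); p,y=np.array(q),w
E
python3 - <<'E'
from h import *
print(np.round(env.camera_model('wrist')['hand_eye'],3).tolist())
s=env.state(); a=np.array(s['ee_pos']); b=np.array([538,-80,300.]); y=s['ee_rot'][2]
n=13
plan([a+(b-a)*(i+1)/n for i in range(n)],[y+(103.3-y)*min(1,(i+1)/6) for i in range(n)])
print(a,y,s['time_s'])
E
```

```text
[[-0.0, -0.965, -0.263, 73.061], [1.0, -0.0, -0.0, -0.664], [0.0, -0.263, 0.965, -156.919], [0.0, 0.0, 0.0, 1.0]]
[-0.0408, -0.0349, -0.0055] 0.161
[-0.0458, -0.0279, -0.0055] 0.161
[-0.0497, -0.0202, -0.0055] 0.161
[-0.0523, -0.012, -0.0055] 0.161
[-0.0536, -0.0034, -0.0055] 0.161
[-0.0534, 0.0052, -0.0055] 0.161
[-0.0519, 0.0137, -0.0055] -0.0
[-0.0519, 0.0137, -0.0055] -0.0
[-0.0519, 0.0137, -0.0055] -0.0
[-0.0519, 0.0137, -0.0055] -0.0
[-0.0519, 0.0137, -0.0055] -0.0
[-0.0519, 0.0137, -0.0055] -0.0
[-0.0519, 0.0137, -0.0055] -0.0
[209.4330229  535.52547519 227.96707303] 158.64023236338807 1.0
```

{"op": "arm_command", "data": {
  "motion": [
    {"offset":[-0.041,-0.035,-0.0055],"spin":0.161},
    {"offset":[-0.046,-0.028,-0.0055],"spin":0.161},
    {"offset":[-0.05,-0.02,-0.0055],"spin":0.161},
    {"offset":[-0.052,-0.012,-0.0055],"spin":0.161},
    {"offset":[-0.0535,-0.0035,-0.0055],"spin":0.161}
  ]
}}

```text
time_s: 1.62
ee_pos: [336.6, 297.1, 255.9]
ee_rot: [179.9, -0.0, 112.2]
force: [1.1, 0.2, -0.6]
gripper_width: 91.3
gripper_force: 0.0
```

{"op": "arm_command", "data": {
  "motion": [
    {"offset":[-0.0535,0.005,-0.0055],"spin":0.161},
    {"offset":[-0.052,0.0137,-0.0055],"spin":0},
    {"offset":[-0.052,0.0137,-0.0055],"spin":0},
    {"offset":[-0.052,0.0137,-0.0055],"spin":0},
    {"offset":[-0.052,0.0137,-0.0055],"spin":0}
  ]
}}

```text
time_s: 2.25
ee_pos: [462.9, 59.6, 283.4]
ee_rot: [179.9, -0.0, 103.3]
force: [0.5, 0.2, 0.0]
gripper_width: 90.9
gripper_force: 0.0
```

{"op": "arm_command", "data": {
  "motion": [
    {"offset":[-0.052,0.0137,-0.0055],"spin":0},
    {"offset":[-0.052,0.0137,-0.0055],"spin":0},
    {"offset":[-0.052,0.0137,-0.0055],"spin":0},
    {"offset":[0,0,0],"spin":0},
    {"offset":[0,0,0],"spin":0}
  ]
}}

```text
time_s: 2.88
ee_pos: [537.8, -80.8, 299.1]
ee_rot: [-180.0, -0.1, 103.3]
force: [0.5, 0.5, -0.6]
gripper_width: 91.1
gripper_force: 0.0
```

```bash
python3 - <<'E'
from h import *
s=env.state(); print(s['time_s'],s['ee_pos'],s['ee_rot'],s['force'])
c=cam('wrist'); print(c[2])
p,d=env.grab_frame('wrist'); cv2.imwrite('pics/w1.png',p)
for t,z in [('lock_grip',66),('leg_left_post',64),('leg_right_post',64),('leg_left_tip',18),('leg_right_tip',18),('stand',0),('plate_narrow',10),('plate_wide',10)]:
    for r in env.pinpoint('wrist',t)[:2]:
        print(t,round(r['score'],2),np.round(r['location'],1),at_z(c,r['location'],z).round(1))
E
```

```text
2.875 [537.75045259 -80.80955254 299.11471861] [-1.79956980e+02 -5.80185073e-02  1.03268298e+02] [ 0.46524235  0.53657627 -0.59838005]
[521.59118503  -9.83730747 456.10839654]
lock_grip 0.73 [288.  198.2] [548.2 -97.   66. ]
lock_grip 0.65 [288.4 226.7] [ 557.8 -134.6   66. ]
leg_left_post 0.76 [273.  149.1] [515.4 -40.5  64. ]
leg_right_post 0.63 [303.7 155. ] [554.5 -38.8  64. ]
leg_left_tip 0.7 [271.9 110.6] [501.9   5.5  18. ]
leg_left_tip 0.58 [277.3 276.2] [ 564.4 -233.    18. ]
leg_right_tip 0.83 [304.6 110.1] [544.8  16.2  18. ]
leg_right_tip 0.28 [231.8 226.6] [ 480.  -169.2   18. ]
stand 0.68 [286.9 226.5] [ 561.6 -156.     0. ]
plate_narrow 0.64 [285.8  78.8] [510.8  49.7  10. ]
plate_wide 0.78 [287.3 111.4] [522.5   9.6  10. ]
```

View pics/w1.png

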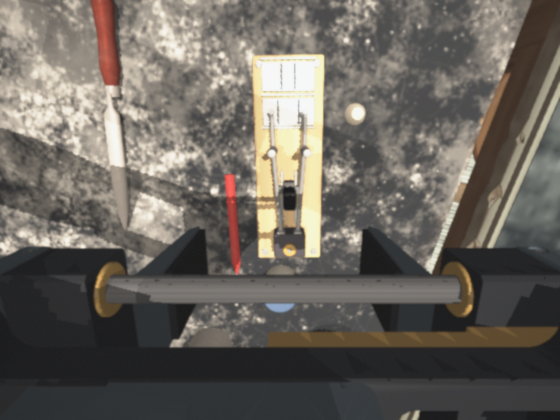

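The stand shows nearly vertical in the image: the knob at (289,197), posts at (272,153) and (306,153), tip plate at (288,112) and spare plate at (287,77). I'll enlarge the plates and fit the stand pose.

```bash
python3 - <<'E'
from h import *
p=cv2.imread('pics/w1.png'); cv2.imwrite('pics/c1.png',cv2.resize(p[50:260,240:340],None,fx=2.8,fy=2.8,interpolation=cv2.INTER_CUBIC)[:,:])
cv2.imwrite('pics/c2.png',np.hstack([cv2.resize(p[55:165,245:333],None,fx=5,fy=5,interpolation=cv2.INTER_CUBIC),cv2.resize(p[145:255,255:328],None,fx=5,fy=5,interpolation=cv2.INTER_CUBIC)]))
L=np.array([[120,21],[120,-21],[170,22],[170,-22],[0,0],[170,0],[215,0]]);W=np.array([[515.4,-40.5],[554.5,-38.8],[501.9,5.5],[544.8,16.2],[561.6,-156],[522.5,9.6],[510.8,49.7]])
a,b=L.mean(0),W.mean(0); l=(L-a)@[1,1j]; w=(W-b)@[1,1j]
k=(w*l.conj()).sum(); th=np.angle(k); print('yaw',np.degrees(th),'scale',abs(k)/(abs(l)**2).sum())
u=np.array([np.cos(th),np.sin(th)]);v=np.array([-u[1],u[0]]);o=b-a[0]*u-a[1]*v;print('o',o)
print(np.c_[(W-o)@u,(W-o)@v].round(1)); print('knob',(np.array([548.2,-97])-o)@u,(np.array([548.2,-97])-o)@v)
E
```

```text
yaw 103.25231158329957 scale 0.9931803753461885
o [ 561.81661047 -156.22886575]
[[ 1.233e+02  1.870e+01]
 [ 1.160e+02 -1.980e+01]
 [ 1.712e+02  2.120e+01]
 [ 1.717e+02 -2.300e+01]
 [ 3.000e-01  2.000e-01]
 [ 1.704e+02  3.000e-01]
 [ 2.121e+02  2.500e+00]]
knob 60.77306886275041 -0.3236048524040976
```

View pics/c2.png

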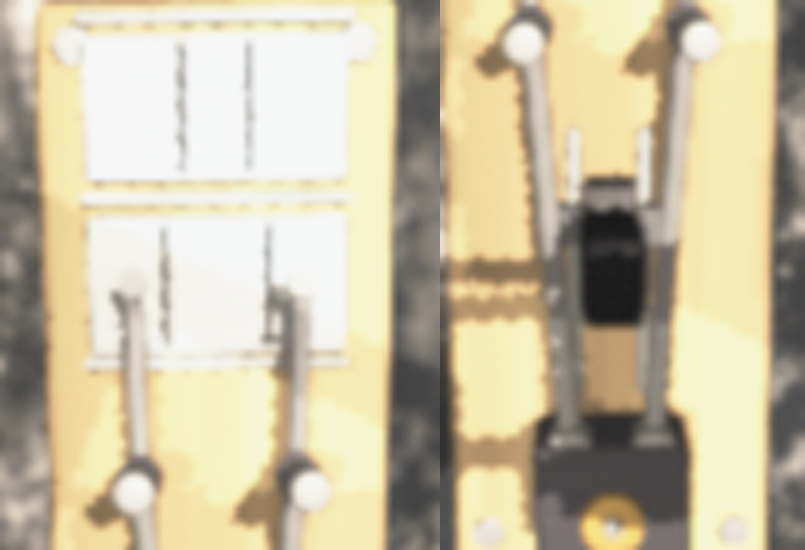

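The seat plate's lines are about 27.7 mm apart (103 of 260 px on a 70 mm plate), so the target gap is 28 mm; the spare plate's are 18 mm apart. The stand fit agrees with the given sizes: yaw 103.25°, origin (561.8, -156.2), knob at stand x of about 61 mm. Next I go down over the knob.

{"op": "arm_command", "data": {
  "motion": [
    {"offset":[-0.006,0.002,0.057],"spin":0},
    {"offset":[-0.006,0.002,0.057],"spin":0},
    {"offset":[-0.006,0.002,0.057],"spin":0},
    {"offset":[0,0,0.04],"spin":0},
    {"offset":[0,0,0.016],"spin":0}
  ]
}}

```text
time_s: 3.95
ee_pos: [546.8, -96.9, 70.2]
ee_rot: [-179.8, -0.1, 103.3]
force: [0.1, 0.8, 0.4]
gripper_width: 91.0
gripper_force: 0.0
```

{"op": "arm_command", "data": {
  "motion": [
    {"offset":[0,0,0],"spin":0},
    {"offset":[0,0,0],"spin":0},
    {"offset":[0,0,0],"spin":0},
    {"offset":[0,0,0],"spin":0},
    {"offset":[0,0,0],"spin":0}
  ],
  "jaw": 0.03,
  "newtons": 15
}}

```text
time_s: 4.58
ee_pos: [548.3, -97.2, 72.9]
ee_rot: [180.0, 0.0, 103.3]
force: [-1.1, 0.5, -0.1]
gripper_width: 43.9
gripper_force: 0.0
```

```bash
python3 - <<'E'
from h import *
s=env.state(); print(s['time_s'],s['ee_pos'],s['ee_rot'],s['force'],s['gripper_width'])
c=cam('wrist'); p,d=env.grab_frame('wrist'); cv2.imwrite('pics/w2.png',p)
o=np.array([561.8,-156.2]);th=np.radians(103.25);u=np.array([np.cos(th),np.sin(th)]);v=np.array([-u[1],u[0]])
for t,z in [('lock_grip',66),('leg_left_post',64),('leg_right_post',64)]:
    for r in env.pinpoint('wrist',t)[:1]:
        w=at_z(c,r['location'],z); print(t,round(r['score'],2),np.round(r['location'],1),(w[:2]-o)@u,(w[:2]-o)@v)
w=s['ee_pos'][:2]-o; print('tcp',w@u,w@v)
E
```

```text
4.575 [548.30434996 -97.22207641  72.89921094] [1.79954200e+02 1.38886018e-02 1.03290028e+02] [-1.11590211  0.48425975 -0.05946401] 43.8938539470581
lock_grip 0.64 [284.3 256.3] 60.89911073094025 -1.4506302903511243
leg_left_post 0.82 [246.5 152.3] 119.55529929496456 18.648512139308476
leg_right_post 0.92 [322.3 152.6] 119.42249073161378 -21.49750077373213
tcp 60.50109579375552 -0.38137731665504193
```

View pics/w2.png

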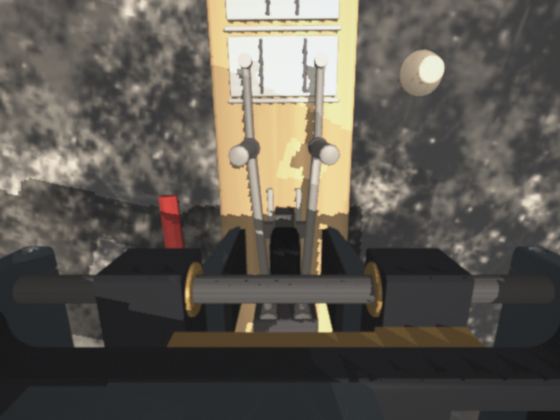

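The knob (285,250) sits centred between the pads. The posts are at (246,152) and (322,152), which puts the centre line about 1 mm to the right. Grip and slide it.

{"op": "arm_command", "data": {
  "motion": [
    {"offset":[0,0.001,0],"spin":0},
    {"offset":[0,0,0],"spin":0},
    {"offset":[0,0,0],"spin":0},
    {"offset":[0,0,0],"spin":0}
  ],
  "jaw": 0.008,
  "newtons": 15
}}

```text
time_s: 5.28
ee_pos: [549.1, -97.0, 72.4]
ee_rot: [180.0, 0.0, 103.3]
force: [-0.1, 0.3, -0.1]
gripper_width: 16.0
gripper_force: 15.0
```

{"op": "arm_command", "data": {
  "motion": [
    {"offset":[-0.01,0,0],"spin":0},
    {"offset":[-0.01,0,0],"spin":0},
    {"offset":[-0.01,0,0],"spin":0},
    {"offset":[-0.008,0,0],"spin":0},
    {"offset":[0,0,0],"spin":0}
  ]
}}

```text
time_s: 5.9
ee_pos: [558.6, -135.5, 72.4]
ee_rot: [179.9, 0.1, 103.3]
force: [2.5, -2.1, -1.9]
gripper_width: 15.8
gripper_force: 15.0
```

{"op": "arm_command", "data": {
  "motion": [
    {"offset":[-0.003,0,0],"spin":0},
    {"offset":[-0.003,0,0],"spin":0},
    {"offset":[0,0,0],"spin":0},
    {"offset":[0,0,0],"spin":0}
  ]
}}

```text
time_s: 6.4
ee_pos: [559.0, -137.3, 72.4]
ee_rot: [180.0, -0.2, 103.2]
force: [2.0, 9.2, -1.3]
gripper_width: 16.2
gripper_force: 15.0
```

The force rose to 9 N with little travel at stand x of about 19 mm, so the knob is at its end stop. Release it, then slide along at this height with the jaws open until they straddle the posts.

{"op": "arm_command", "data": {
  "motion": [
    {"offset":[0.003,0,0],"spin":0},
    {"offset":[0,0,0],"spin":0},
    {"offset":[0,0,0],"spin":0},
    {"offset":[0,0,0],"spin":0},
    {"offset":[0,0,0],"spin":0}
  ],
  "jaw": 0.09
}}

```text
time_s: 7.02
ee_pos: [558.5, -137.1, 72.5]
ee_rot: [180.0, 0.0, 103.3]
force: [0.8, 0.6, 0.4]
gripper_width: 63.3
gripper_force: 0.0
```

{"op": "arm_command", "data": {
  "motion": [
    {"offset":[0,0,0],"spin":0},
    {"offset":[0,0,0],"spin":0},
    {"offset":[0,0,0],"spin":0}
  ]
}}

```text
time_s: 7.4
ee_pos: [558.5, -136.9, 72.4]
ee_rot: [-180.0, -0.0, 103.3]
force: [-0.6, 0.1, 0.4]
gripper_width: 89.9
gripper_force: 0.0
```

```bash
python3 - <<'E'
from h import *
s=env.state(); print(s['time_s'],s['ee_pos'],s['ee_rot'],s['force'],s['gripper_width'])
c=cam('wrist'); p,d=env.grab_frame('wrist'); cv2.imwrite('pics/w3.png',p)
o=np.array([561.8,-156.2]);th=np.radians(103.25);u=np.array([np.cos(th),np.sin(th)]);v=np.array([-u[1],u[0]])
for t,z in [('lock_grip',66),('leg_left_post',64),('leg_right_post',64)]:
    for r in env.pinpoint('wrist',t)[:1]:
        w=at_z(c,r['location'],z); print(t,round(r['score'],2),np.round(r['location'],1),(w[:2]-o)@u,(w[:2]-o)@v)
w=s['ee_pos'][:2]-o; print('tcp',w@u,w@v)
E
```

```text
7.4 [ 558.51978966 -136.86955623   72.42150306] [-1.79999775e+02 -4.93727073e-03  1.03293091e+02] [-0.61642951  0.13625066  0.35726192] 89.8544128626049
lock_grip 0.78 [284.4 256.6] 19.994143219848105 -2.3567225326591634
leg_left_post 0.89 [242.2  66.3] 120.46103858285502 18.593048168221372
leg_right_post 0.67 [323.6  68.3] 119.58278998565989 -21.532097018653005
tcp 19.56767851742409 -1.2376565645041449
```

View pics/w3.png

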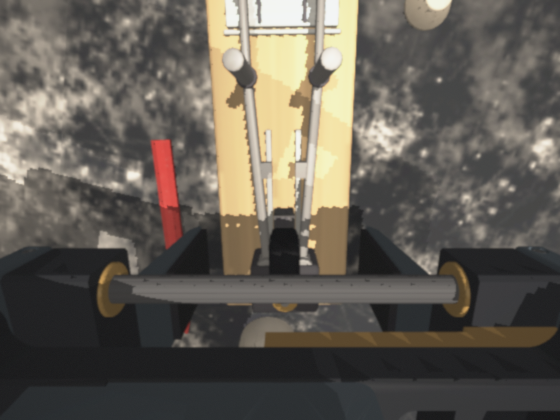

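The knob now measures stand x = 20.0 mm, up against the block, and the posts at (242,66) and (324,68) are clear between the open fingers. Move 100 mm forward.

{"op": "arm_command", "data": {
  "motion": [
    {"offset":[0.03,0,0],"spin":0},
    {"offset":[0.03,0,0],"spin":0},
    {"offset":[0.025,0,0.003],"spin":0},
    {"offset":[0.015,0,0.003],"spin":0},
    {"offset":[0,0,0],"spin":0}
  ]
}}

```text
time_s: 8.22
ee_pos: [535.3, -39.0, 66.3]
ee_rot: [-180.0, -0.0, 103.4]
force: [-0.6, -0.2, -0.3]
gripper_width: 89.7
gripper_force: 0.0
```

{"op": "arm_command", "data": {
  "motion": [
    {"offset":[0,0,0],"spin":0},
    {"offset":[0,0,0],"spin":0},
    {"offset":[0,0,0],"spin":0},
    {"offset":[0,0,0],"spin":0},
    {"offset":[0,0,0],"spin":0}
  ],
  "jaw": 0.055,
  "newtons": 20
}}

```text
time_s: 8.85
ee_pos: [535.6, -39.7, 66.4]
ee_rot: [180.0, -0.0, 103.3]
force: [0.5, -1.0, -0.7]
gripper_width: 55.1
gripper_force: 0.0
```

{"op": "arm_command", "data": {
  "motion": [
    {"offset":[0,0,0],"spin":0},
    {"offset":[0,0,0],"spin":0},
    {"offset":[0,0,0],"spin":0},
    {"offset":[0,0,0],"spin":0},
    {"offset":[0,0,0],"spin":0}
  ],
  "jaw": 0.044
}}

```text
time_s: 9.48
ee_pos: [535.4, -39.2, 66.4]
ee_rot: [-180.0, -0.0, 103.3]
force: [-0.8, 3.1, 0.9]
gripper_width: 44.0
gripper_force: 4.2
```

{"op": "arm_command", "data": {
  "motion": [
    {"offset":[0,0,0],"spin":0},
    {"offset":[0,0,0],"spin":0},
    {"offset":[0,0,0],"spin":0},
    {"offset":[0,0,0],"spin":0},
    {"offset":[0,0,0],"spin":0}
  ],
  "jaw": 0.0407
}}

```text
time_s: 10.1
ee_pos: [535.3, -39.2, 66.4]
ee_rot: [-180.0, -0.0, 103.3]
force: [-1.6, 5.2, 1.4]
gripper_width: 40.8
gripper_force: 5.0
```

```bash
python3 - <<'E'
from h import *
s=env.state(); print(s['time_s'],s['ee_pos'],s['force'],s['gripper_width'],s['gripper_force'])
c=cam('wrist'); p,d=env.grab_frame('wrist'); cv2.imwrite('pics/w4.png',p)
P=[]
o=np.array([561.8,-156.2]);th=np.radians(103.25);u=np.array([np.cos(th),np.sin(th)]);v=np.array([-u[1],u[0]])
for t,z in [('leg_left_tip',18),('leg_right_tip',18),('lock_grip',66)]:
    for r in env.pinpoint('wrist',t)[:1]:
        w=at_z(c,r['location'],z); P.append(w); print(t,round(r['score'],2),np.round(r['location'],1),(w[:2]-o)@u,(w[:2]-o)@v)
if len(P)>1: print('gap',np.linalg.norm(P[0]-P[1]))
cv2.imwrite('pics/c4.png',cv2.resize(p[60:280,170:400],None,fx=2.6,fy=2.6,interpolation=cv2.INTER_CUBIC))
E
```

```text
10.1 [535.34283934 -39.2208422   66.39137886] [-1.56040541  5.20090987  1.3994307 ] 40.804113784104864 4.957544356584549
leg_left_tip 0.58 [259.1 161.3] 169.84556683567362 14.473555320864575
leg_right_tip 0.83 [304.3 159.4] 171.10864417998937 -15.374082740449913
gap 29.87435124344884
```

View pics/c4.png

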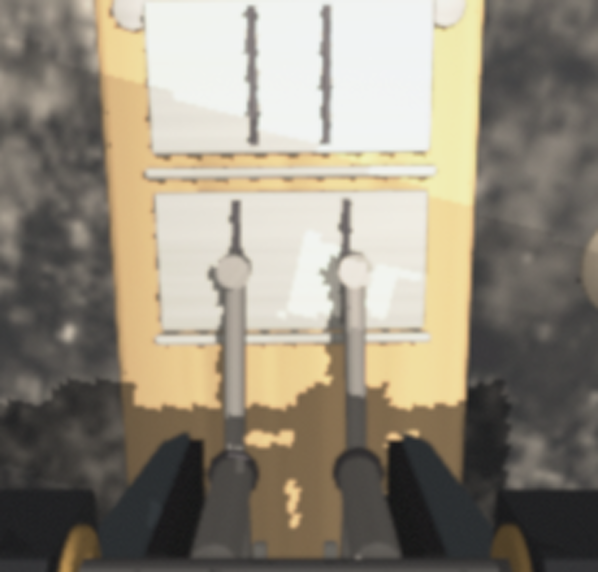

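The tips at (233,270) and (353,270) in the crop stand over the two lines at (235,230) and (347,230), as they should. The width of 40.8 mm and the 5.0 N also match the wide gap. Hold for over a second, then hand in.

{"op": "arm_command", "data": {
  "motion": [
    {"offset":[0,0,0],"spin":0},
    {"offset":[0,0,0],"spin":0},
    {"offset":[0,0,0],"spin":0},
    {"offset":[0,0,0],"spin":0},
    {"offset":[0,0,0],"spin":0}
  ]
}}

```text
time_s: 10.92
ee_pos: [535.3, -39.2, 66.4]
ee_rot: [-180.0, -0.0, 103.3]
force: [-2.0, 5.2, 2.1]
gripper_width: 40.7
gripper_force: 5.0
```

{"op": "arm_command", "data": {
  "motion": [
    {"offset":[0,0,0],"spin":0},
    {"offset":[0,0,0],"spin":0},
    {"offset":[0,0,0],"spin":0},
    {"offset":[0,0,0],"spin":0},
    {"offset":[0,0,0],"spin":0}
  ]
}}

```text
time_s: 11.55
ee_pos: [535.3, -39.2, 66.4]
ee_rot: [-180.0, -0.0, 103.3]
force: [-2.4, 4.9, 0.8]
gripper_width: 40.8
gripper_force: 5.0
```

```bash
python3 -c "
from workcell import env
s=env.state(); print(s['time_s'],s['gripper_width'],s['gripper_force'],s['force']); print(env.job_done())"
```

```text
11.55 40.75017897462845 4.9577368050813675 [-2.38929992  4.93910201  0.84420553]
the job is handed in; nothing more can be done
None
```

I slid the lock knob back to its end stop and am holding the tweezers squeezed to the 28 mm gap of the plate under the tips (posts 40.75 mm over their outer sides, steady at 5 N); the job is handed in, with no verdict returned.

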